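# Lift the hot jar with the tongs

### The arm

A 6-joint arm with a two-finger parallel gripper is mounted at the origin on the work surface. World frame = base frame: x ahead of the robot, y to its left, z up, the work surface at z = 0. Lengths are in mm, angles in rad, forces in N, time in s.
With the tool pointing down it reaches from about 350 to 975 mm from the base axis. Payload 7.1 kg.
Tool frame: the origin (TCP) lies midway between the tips of the shut fingers; the grasp point (between the pads) lies 19 mm behind it (grip_depth is the distance from the TCP to the grasp point, in mm); z points along the fingers, y is the line along which they close (so a half turn about z gives the same grasp; the last joint's range is limited). The gripper opens to 88 mm and grips with 3 to 60 N. Pads are 20 mm wide; open, the fingers measure 115 mm over their backs; the gripper's body (75 mm by 178 mm) begins 61 mm behind the grasp point.
Start: joints at [1.165, 0.423, 1.63, -0, 1.089, -0.019], TCP at [235.734, 578.821, 222.675] pointing down, gripper open.
Joint ranges: [-3, 3], [-0.9, 2.11], [0.09, 2.58], [-1.31, 4.45], [0.11, 2.69], [-2.54, 2.54]. Speed limits (rad/s): [2.39, 2.39, 3.01, 3.14, 3.14, 3.14].

### API

Orientations are given as a unit quaternion [w, x, y, z].
In Python, from station import * gives the robot as it stands. The module is installed in compiled form; this text tells all that it offers. Calls block until the motion is done:
- goto(position, orientation): joint-space move of the TCP to a pose.
- move_straight(position, frame=None, speed=150, force_limit=None): straight line of the TCP; frame=None keeps the orientation; speed is the mean speed in mm/s. With force_limit (N) it stops when the force on the tool has changed by that much, and returns True; else False.
- movej(angles): joint-space move.
- grip(opening, grip_force=None): finger opening in mm; grip_force is the grip in N (None keeps the last); returns when the fingers have stopped.
- wait(seconds).
- solve_ik(position, orientation): joint angles nearest the present ones, or None.
- get_image(name): name is "side" or "top"; returns (picture, depth): 384x512x3 uint8, blue, green, red; 384x512 float32, mm along the optical axis (not along the pixel's ray), 0 where there is no reading.
- camera_info(name): a dict with "fx", "fy", "cx", "cy" (pixels), "extrinsics" (4x4, takes a point from world to camera coordinates). Camera axes: x right, y up, looking along -z (the intrinsics and any distortion apply to the point x, -y, -z); pixel columns grow to the right and rows downward; lengths in mm; the calibration is good to about 2 mm. A picture is of the moment at which its call begins. camera_info takes no time and is no camera call.
A pose or a line that the arm cannot do raises Unreachable and nothing moves.
- sign_off(): hands the job in; it is judged then, once.
Readings, each from a call of its own:
- current_time_s(): time.
- current_joint_positions(): joint angles.
- current_joint_velocities(): joint speeds.
- current_effort(): joint torques, N m.
- current_position(): TCP position.
- current_eef_rot(): TCP orientation.
- current_wrist_force(): force on the tool from outside, world axes, zero at the start.
- current_ft_torque(): the same for the moment, N m.
- current_opening(): finger opening in mm.
- current_grasp_force(): force on a finger pad.
Only numpy, scipy, OpenCV 4.12 (cv2) and the standard library are available. Lean on these libraries where they do the work, as an engineer would, in place of code of your own. Each camera call takes 0.05 s, during which the arm holds its last target. There are 200 camera calls.

### The job

The little jar of marmalade on the sink drainer has just come out of boiling water and is too hot to touch: pick up the tongs, close them on the jar while it stands there, and lift it upright about 10 cm clear of the drainer. Touch the jar with nothing but the tongs, and leave the ramekins, saucepan and soap dish where they are. The job finishes while still holding: keep the tongs gripped shut on the raised jar, still and upright, and do not put anything down.

Things in the scene. Friction and masses are not known exactly. Their poses are not given: they have to be found in the camera images.
- drainer: White plastic drainer insert standing in the sink bowl, fixed: a level slatted deck 380 (its x) by 580 (its y) mm with a lip 12 mm high round the edge. Origin: middle of the deck, on its upper face (the surface the things stand on); x points away from the robot.
- jar: Small amber glass jar with a brass-coloured lid, the thing to lift. Upright cylinder: glass body 36 mm diameter and 40 mm high, lid 34 mm diameter, 52 mm high in all, about 75 g. Origin: centre of its underside, z up along its axis.
- tongs: Spring kitchen tongs, steel with black grips and tips, 190 mm, 130 g, lying flat: two upright strips 24 mm high, an upright pivot at the tail, opening in the level plane. Origin: underside of the pivot; x along the fixed side a to the tips, side b to -y, z up. Balance point about 85 mm from the pivot. Black grip sleeves (55 to 115 mm from it) are pinched from above across both sides.
- tongs_arm (a joint): Opening of the tongs, rad: 0.16 at rest (sprung open against a stop); 0 when the sides are parallel and the tips just fit the jar; -0.12 when shut on nothing. Pinched at the middle of the grips, the spring starts to give at about 6 N and takes about 9.5 N at 0; half of the force beyond that reaches the tips.
- grip_a (a point): Middle of the outer face of side a's grip sleeve, 85 mm from the pivot and 12 mm above the tongs' underside. Outside width over both grips: 59 mm at rest, 45 mm when closed on the jar.
- grip_b (a point): The same point on side b.
- tip_a (a point): Point 170 mm from the pivot on side a, 12 mm above the tongs' underside, where the jar's side touches when held. The black tips there are shallow upright V cups, 24 mm high and 30 mm long, that fit the round jar. About 63 mm from tip_b at rest, 36 mm when closed on the jar.
- tip_b (a point): The same point on side b.
- ramekin1: Clear glass ramekin, 70 mm diameter, 40 mm high, 160 g; bystander. Origin: centre of its underside.
- ramekin2: Second ramekin, the same; bystander. The two ramekins and the jar stand in a row in any order.
- saucepan: Steel saucepan 130 mm diameter with a red silicone lid on it (140 mm diameter, knob top at 99 mm), black handle 8 mm in radius reaching 188 mm from the axis along its x at about 70 mm height; 0.75 kg; bystander. Origin: centre of its underside.
- soap_dish: Blue plastic soap dish 75 by 110 mm, 35 mm high with its hinged flap closed; bystander. Origin: centre of its underside.
There are look-alikes about, which are no part of the job. Several things have the shape of the jar; the one meant has the colours described above.

How it is judged:
By the outcome, as a careful person would: the job done as asked, in the order asked, and still so for the second after the job is handed in, while the arm keeps its last pose, push and grip.
It also fails if it takes over 40 s, if anything falls off the work surface, if the arm or the gripper's body presses on something with over 40 N, if the wrist force passes 120 N, or if a joint passes its speed limit or range.

## Working session

There is one attempt and no reset: what is moved stays moved. The work goes in short steps, each a Python script; the robot and the scene stay as the last script left them, time stands still between calls to the robot, and variables do not carry over. Pictures are saved under pics/ and viewed, at most 10 in all, crops included, and the job is handed in when it is done.

```bash
mkdir -p pics; cat > h.py <<'E'
from station import *
import numpy as np, cv2
def snap(n):
    im,d=get_image(n); c=camera_info(n); return im,d,c
def cloud(d,c):
    v,u=np.indices(d.shape)
    P=np.stack([(u-c['cx'])/c['fx']*d,-(v-c['cy'])/c['fy']*d,-d,np.ones_like(d)],-1)
    return (P@np.linalg.inv(np.array(c['extrinsics'])).T)[...,:3]
E
python3 - <<'E'
from h import *
for n in("top","side"):
    im,d,c=snap(n); print({k:v for k,v in c.items()})
    cv2.imwrite(f'pics/{n}0.png',cv2.resize(im,(768,576),interpolation=cv2.INTER_CUBIC)); np.savez(f'{n}0.npz',im=im,P=cloud(d,c),d=d)
print(current_time_s(),current_eef_rot())
E
```

```text
{'fx': 453.5069656943613, 'fy': 453.5069656943613, 'cx': 248.3862782689369, 'cy': 191.8475579715036, 'extrinsics': array([[ 2.37854484e-02, -9.99456764e-01, -2.28129199e-02,
         1.46506665e+01],
       [ 9.90188925e-01,  2.04095957e-02,  1.38236538e-01,
        -4.59064669e+02],
       [-1.37695841e-01, -2.58771187e-02,  9.90136471e-01,
        -1.08970258e+03],
       [ 0.00000000e+00,  0.00000000e+00,  0.00000000e+00,
         1.00000000e+00]])}
{'fx': 395.5187488451933, 'fy': 395.5187488451933, 'cx': 258.4856534531813, 'cy': 187.1257355616021, 'extrinsics': array([[ 9.81956926e-01, -1.88350613e-01,  1.68713187e-02,
        -4.46413764e+02],
       [ 1.06629157e-01,  6.25162539e-01,  7.73176579e-01,
        -7.04303991e+01],
       [-1.56175599e-01, -7.57427123e-01,  6.33966352e-01,
        -8.40153249e+02],
       [ 0.00000000e+00,  0.00000000e+00,  0.00000000e+00,
         1.00000000e+00]])}
0.1 [-1.34861439e-04  1.92197584e-01  9.81356034e-01 -6.37043199e-04]
```

View pics/top0.png

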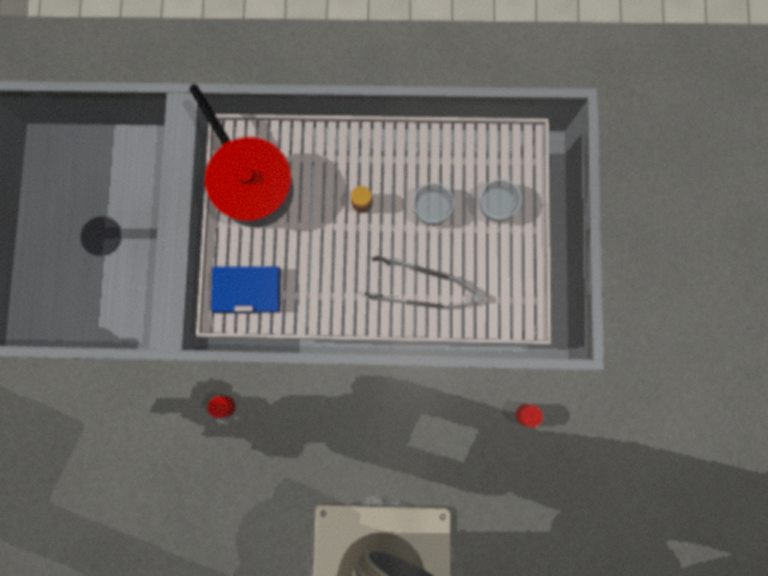

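View pics/side0.png

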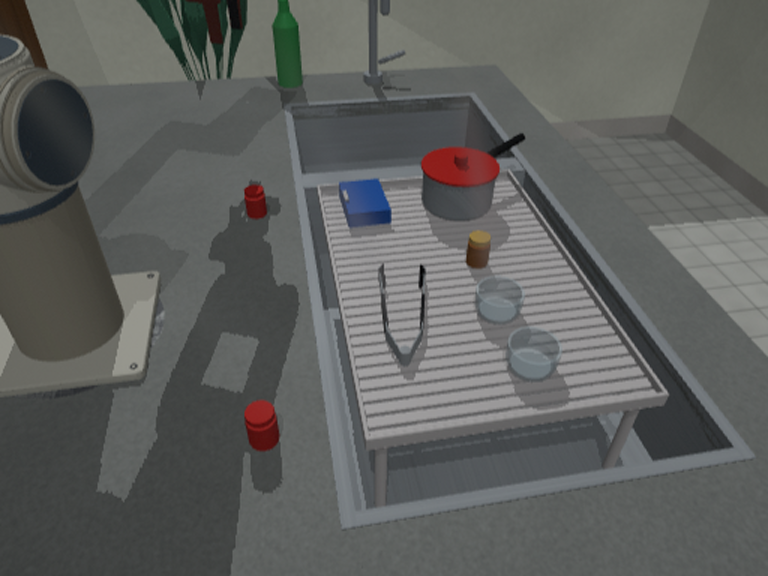

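The top view shows the things shaped like the jar: an amber/brass one on the drainer at (361,197), and red ones on the counter at (221,406) and (529,415). I choose the amber one. The tongs are at (370-485, 258-305) with the pivot on the right. The side view agrees, with the jar at (479,250).

```bash
python3 - <<'E'
from h import *
def blobs(m,P,name,minpix=20):
    n,l,s,c=cv2.connectedComponentsWithStats(m.astype(np.uint8))
    for i in range(1,n):
        if s[i,4]>=minpix:
            Q=P[l==i]; print(name,c[i].round(1),s[i,4],'mean',Q.mean(0).round(1),'min',np.percentile(Q,2,0).round(1),'max',np.percentile(Q,98,0).round(1))
for n in("top","side"):
    z=np.load(n+'0.npz');im,P,d=z['im'],z['P'],z['d']
    hsv=cv2.cvtColor(im,cv2.COLOR_BGR2HSV);H,S,V=[hsv[...,i] for i in range(3)]
    ok=d>0
    box=ok&(P[...,0]>400)&(P[...,0]<850)&(P[...,1]>-320)&(P[...,1]<330)
    if n=='top':
        r=P[170:215,260:285][...]; zz=P[box][:,2]; h,e=np.histogram(zz,np.arange(-250,150,4)); print([(e[i],h[i]) for i in np.argsort(h)[-5:]])
        print('deck',np.median(P[150:160,200:300,2]),np.median(P[210:220,200:300,2]))
    blobs(box&(H>10)&(H<28)&(S>110)&(V>60),P,n+' jar')
    blobs(box&((H<6)|(H>174))&(S>150),P,n+' red',50)
    blobs(box&(H>105)&(H<130)&(S>150),P,n+' blue',50)
    blobs(box&(S<60)&(V<70),P,n+' dark',8)
z=np.load('top0.npz');P=z['P'];print(P[165:208:3,238:332:6,2].round(0).tolist())
ims=[cv2.resize(z['im'][100:220,215:365],None,fx=5,fy=5,interpolation=cv2.INTER_CUBIC)]
cv2.imwrite('pics/c1.png',ims[0])
E
```

```text
[(np.int64(-2), np.int64(1861)), (np.int64(2), np.int64(2235)), (np.int64(-166), np.int64(2860)), (np.int64(6), np.int64(7490)), (np.int64(10), np.int64(10308))]
deck 9.876326874181586 9.874349741268702
top jar [240.4 131.1] 162 mean [604.9  47.4  60.3] min [591.1  33.2  46.4] max [621.2  63.1  66.9]
top red [164.8 118.9] 2501 mean [623.5 228.6  91.6] min [562.4 166.7  86.4] max [686.2 291.2 108.3]
top blue [163. 192.] 1218 mean [452.9 235.4  39.8] min [417.5 182.3  35.4] max [486.5 287.8  44.1]
top dark [138.8  74.9] 238 mean [734.6 298.9  88.1] min [692.6 271.   81.4] max [777.1 327.4  94.4]
top dark [259.2  69.9] 2775 mean [810.1   5.7 -50.2] min [ 808.  -312.8  -93.9] max [812.2 316.9 -11.5]
top dark [181.7 142.2] 131 mean [578.7 194.   42.7] min [561.2 165.2  24.6] max [617.6 234.6  58.7]
side jar [317.4 164.7] 206 mean [603.   38.5  45.2] min [592.8  28.2  13.5] max [621.   57.7  61.2]
side red [305.9 110.6] 1007 mean [623.3 221.   89.4] min [563.8 165.5  85.6] max [689.1 288.5 105.9]
side blue [248.3 132.5] 445 mean [469.1 224.8  34.9] min [442.7 179.1  14.8] max [490.4 285.8 
[... 1770 characters left out ...]
 [-161.0, -162.0, 10.0, 11.0, 10.0, -165.0, 7.0, 13.0, 12.0, -164.0, 13.0, 13.0, 35.0, -162.0, 8.0, 7.0], [-165.0, -160.0, 10.0, 11.0, 12.0, -160.0, 11.0, 13.0, 10.0, -160.0, 13.0, 11.0, 11.0, -160.0, 14.0, 8.0], [9.0, 32.0, 12.0, 12.0, 7.0, -163.0, 10.0, 12.0, 8.0, -168.0, 1143.0, 13.0, 12.0, 21.0, 7.0, 9.0], [16.0, 8.0, 34.0, 34.0, 8.0, 7.0, 11.0, 10.0, 7.0, 5.0, 13.0, 7.0, 12.0, 32.0, 13.0, 13.0], [14.0, -166.0, 15.0, 12.0, 6.0, 24.0, 35.0, 35.0, 35.0, -160.0, 11.0, 8.0, 12.0, 35.0, 11.0, 5.0], [12.0, -162.0, 10.0, 7.0, 9.0, -157.0, 7.0, 10.0, 10.0, 27.0, 31.0, 20.0, 12.0, -168.0, 12.0, 5.0], [6.0, -167.0, 13.0, 9.0, 9.0, -162.0, 9.0, 8.0, 4.0, -160.0, 8.0, 11.0, 6.0, -166.0, 12.0, 14.0]]
```

View pics/c1.png

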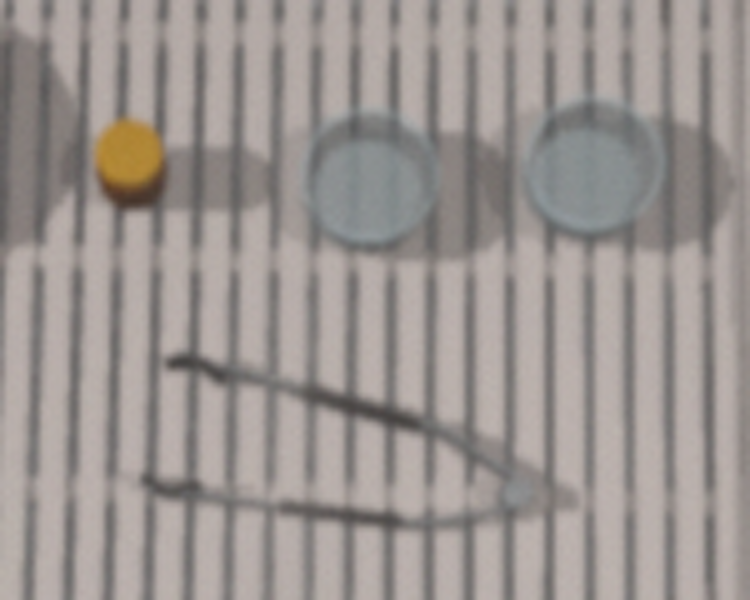

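The crop confirms the choice: an amber body with a brass lid at crop (130,160), the two clear ramekins at (370,180) and (595,165), and the tongs' pivot at (517,490). Next I convert the tongs' pixels to positions.

```bash
cat >> h.py <<'E'
def ray(px,z,c):
    E=np.linalg.inv(np.array(c['extrinsics'])); px=np.atleast_2d(px).astype(float)
    D=np.c_[(px[:,0]-c['cx'])/c['fx'],-(px[:,1]-c['cy'])/c['fy'],-np.ones(len(px))]@E[:3,:3].T
    o=E[:3,3]; return o+D*((z-o[2])/D[:,2])[:,None]
def quat(yaw):  # tool down, tool x along heading yaw (tongs direction), closing y perpendicular
    from scipy.spatial.transform import Rotation as R
    h=np.array([np.cos(yaw),np.sin(yaw),0]); z=np.array([0,0,-1.]); q=R.from_matrix(np.c_[h,np.cross(z,h),z]).as_quat()
    return q[[3,0,1,2]]
E
python3 - <<'E'
from h import *
c=camera_info('top')
pts=np.array([[180,360],[160,485],[360,402],[340,513],[517,490]])/5+[215,100]-.4
W=ray(pts,34,c);print(W.round(1))
z=np.load('top0.npz');im,P=z['im'],z['P']
hsv=cv2.cvtColor(im,cv2.COLOR_BGR2HSV)
m=(P[...,2]>21)&(P[...,2]<45); m[:168]=0;m[205:]=0;m[:,:238]=0;m[:,330:]=0
v,u=np.nonzero(m);Q=ray(np.c_[u,v],34,c);
piv=W[4]
for s,(a,b) in {'far':(0,2),'near':(1,3)}.items():
    dirn=W[a]-W[b];dirn=dirn[:2]/np.linalg.norm(dirn[:2]);n=np.array([-dirn[1],dirn[0]])
    r=Q[:,:2]-W[b,:2];t=r@dirn;k=(abs(r@n)<7)&(abs(t)<35)
    print(s,k.sum(),np.polyfit(t[k],(r@n)[k],1),'heading',np.arctan2(dirn[1],dirn[0]))
g=(W[2]+W[3])/2; tp=(W[0]+W[1])/2
for nm,a,b in(('piv->tip',piv,tp),('piv->grip',piv,g)): 
    dd=b-a;print(nm,np.arctan2(dd[1],dd[0]),np.hypot(*dd[:2]))
# jar lid & ramekins
S=(hsv[...,1]>110)&(hsv[...,0]>10)&(hsv[...,0]<28)&(hsv[...,2]>120);S[:110]=0;S[150:]=0;S[:,:225]=0;S[:,255:]=0
v,u=np.nonzero(S&(P[...,2]>54));print('lid',ray([[u.mean(),v.mean()]],62,c),len(u))
sz=np.load('side0.npz');cs=camera_info('side')
hs=cv2.cvtColor(sz['im'],cv2.COLOR_BGR2HSV);mm=(hs[...,1]>110)&(hs[...,0]>3)&(hs[...,0]<28)&(sz['P'][...,0]>585)&(sz['P'][...,0]<630)&(sz['P'][...,2]>12)&(abs(sz['P'][...,1]-45)<30)
v,u=np.nonzero(mm);print('side jar mid',ray([[u.mean(),v.mean()]],36,cs),len(u))
print('ram',ray(np.array([[370,180],[595,165]])/5+[215,100]-.4,45,c).round(1))
for y in(np.pi/2,np.pi/2+.1): print(solve_ik([*g[:2],60],quat(y)),solve_ik([*g[:2],60],quat(y+np.pi)))
for y in(-.4,-.2,0,.2,.4,.8): print(y,solve_ik([604-85*np.cos(y),47-85*np.sin(y),27],quat(y)),solve_ik([604-85*np.cos(y),47-85*np.sin(y),27],quat(y+np.pi)))
E
```

```text
[[ 509.2   20.5   34. ]
 [ 446.4   28.9   34. ]
 [ 489.9  -69.    34. ]
 [ 434.4  -59.9   34. ]
 [ 447.6 -146.5   34. ]]
far 73 [-0.05704072  1.42438154] heading 1.357809676215815
near 68 [ 0.0345759  -1.00112936] heading 1.4362196404840515
piv->tip 1.396109558170799 173.89250943102974
piv->grip 1.3955924809045295 83.35599803795151
lid [[606.73304955  47.23471493  62.        ]] 139
side jar mid [[605.98643542  48.8995789   36.        ]] 231
ram [[ 599.8  -72.    45. ]
 [ 609.4 -183.2   45. ]]
[-1.64089481e-01  4.73241424e-01  2.06836937e+00 -4.44089210e-16
  5.99981856e-01 -1.64089481e-01] None
[-1.64089481e-01  4.73241424e-01  2.06836937e+00 -4.44089210e-16
  5.99981856e-01 -2.64089481e-01] None
-0.4 [ 1.28823891e-01  5.97023051e-01  1.93271743e+00 -4.44089210e-16
  6.11852177e-01  2.09962022e+00] [ 1.28823891e-01  5.97023051e-01  1.93271743e+00 -4.44089210e-16
  6.11852177e-01 -1.04197244e+00]
-0.2 [ 9.93994475e-02  5.90619486e-01  1.94859390e+00 -4.44089210e-16
  6.02379267e-01  1.87019577e+00] [ 9.93994475e-02  5.90619486e-01  1.94859390e+00 -4.44089210e-16
  6.02379267e-01 -1.27139688e+00]
0 [ 6.74751732e-02  5.87543232e-01  1.95625598e+00 -4.44089210e-16
  5.97793438e-01  1.63827150e+00] [ 6.74751732e-02  5.87543232e-01  1.95625598e+00 -4.44089210e-16
  5.97793438e-01 -1.50332115e+00]
0.2 [ 3.49502964e-02  5.87932368e-01  1.95528546e+00 -4.44089210e-16
  5.98374827e-01  1.40574662e+00] [ 3.49502964e-02  5.87932368e-01  1.95528546e+00 -4.44089210e-16
  5.98374827e-01 -1.73584603e+00]
0.4 [ 3.80313463e-03  5.91769386e-01  1.94573577e+00 -4.44089210e-16
  6.04087497e-01  1.17459946e+00] [ 3.80313463e-03  5.91769386e-01  1.94573577e+00 -4.44089210e-16
  6.04087497e-01 -1.96699319e+00]
0.8 [-4.74856614e-02  6.08955494e-01  1.90337845e+00 -4.44089210e-16
  6.29258708e-01  7.23310665e-01] [-4.74856614e-02  6.08955494e-01  1.90337845e+00 -4.44089210e-16
  6.29258708e-01 -2.41828199e+00]
```

```bash
python3 - <<'E'
from h import *
q=quat(1.395); x,y=462.2,-64.5
goto([x,y,160],q); grip(85,20)
print(move_straight([x,y,45],speed=120), move_straight([x,y,11],speed=30,force_limit=6), current_position())
p=current_position(); move_straight([x,y,max(p[2]+1.5,12.5)],speed=20)
grip(52,25); print(current_opening(),current_grasp_force(),current_position())
move_straight([x,y,115],speed=60); wait(.2)
print(current_opening(),current_grasp_force(),current_wrist_force(),current_ft_torque(),current_time_s())
a,d,c=snap('top');b,d2,c2=snap('side');np.savez('top1.npz',im=a,P=cloud(d,c));
o=np.hstack([cv2.resize(i[90:270,180:380],None,fx=2,fy=2,interpolation=cv2.INTER_CUBIC) for i in(a,b)]);cv2.imwrite('pics/l1.png',o)
E
```

```text
False False [462.36764012 -64.50442468  11.15772634]
52.51034014450425 7.253422290086746 [462.20818166 -64.48469999  12.65054202]
52.254379906220514 6.8456994742155075 [ 0.73177333  0.63453234 -0.63026862] [-0.14837118  0.09431863 -0.04267799] 8.2083
```

View pics/l1.png

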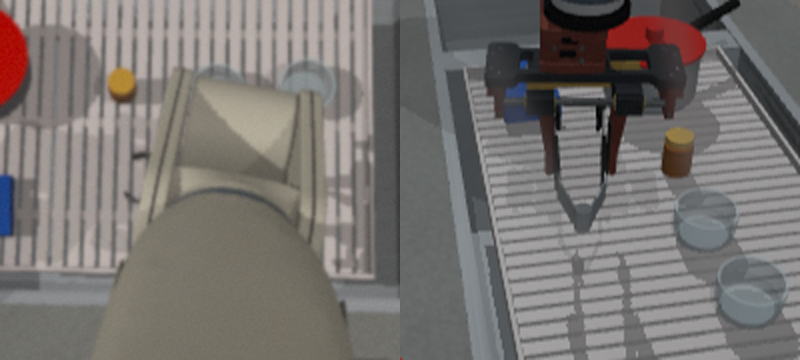

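The view shows the tongs hanging level in the fingers, clear of the deck, at right-panel (555-610,100-230). The jar is untouched at (678,152). Next I turn them to point along +x, short of the jar.

```bash
python3 - <<'E'
from h import *
x,y=606.5-85-75,47.7
goto([x,y,115],quat(0.)); move_straight([x,y,24.7],speed=100); wait(.2)
print(current_opening(),current_grasp_force(),current_position(),current_time_s())
a,d,c=snap('top');b,d2,c2=snap('side');np.savez('top2.npz',im=a,P=cloud(d,c));np.savez('side2.npz',im=b,P=cloud(d2,c2))
cv2.imwrite('pics/m1.png',np.hstack([cv2.resize(a[110:190,200:280],None,fx=5,fy=5,interpolation=cv2.INTER_CUBIC),cv2.resize(b[120:220,230:330],None,fx=4,fy=4,interpolation=cv2.INTER_CUBIC)]))
E
```

```text
51.611628418346704 6.845728084445 [446.9332781   47.74587262  25.22483742] 11.0167
```

View pics/m1.png

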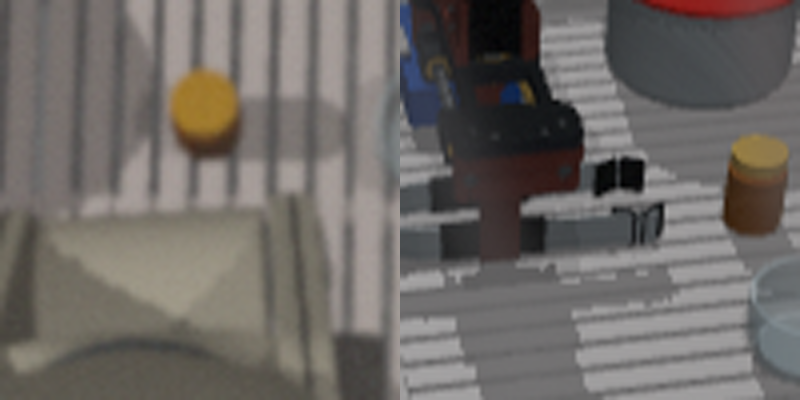

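```bash
python3 - <<'E'
from h import *
z=np.load('side2.npz');P=z['P'];im=z['im'];c=camera_info('side')
sub=P[150:185,272:300];
g=(sub[...,2]>18)&(sub[...,2]<60)&(sub[...,1]>0)&(sub[...,1]<95)
Q=sub[g]
for nm,k in(('near',Q[:,1]<47),('far',Q[:,1]>=47)):
    R=Q[k]
    for x0 in range(485,580,6):
        r=R[(R[:,0]>=x0)&(R[:,0]<x0+6)]
        if len(r)>3: print(nm,x0,len(r),'y',np.median(r[:,1]).round(1),'z',np.percentile(r[:,2],[5,50,95]).round(1))
# pixel based: tips' front-edge top and bottom
def pix(x,y): return [230+(x-400)/4-.4,120+y/4-.4]
print('near front',ray([pix(662,204)],46,c),ray([pix(660,244)],22,c)); print('far front',ray([pix(643,163)],46,c),ray([pix(641,192)],22,c))
# grips along tongs: top-edge slope, near strip
print('jar',ray([pix(756,235)],10,c))
E
```

```text
near 485 8 y 22.4 z [22.9 31.2 39.1]
near 491 21 y 21.3 z [23.8 35.2 43.5]
near 497 19 y 20.9 z [24.4 31.8 43.8]
near 503 21 y 20.6 z [24.2 34.5 43.9]
near 509 20 y 20.4 z [21.4 33.2 43.3]
near 515 27 y 19.9 z [22.6 35.3 45.2]
near 521 23 y 20.4 z [23.2 36.6 44.4]
near 527 21 y 19.0 z [22.7 32.6 43.3]
near 533 23 y 19.5 z [22.  34.9 44.8]
near 539 18 y 21.2 z [22.8 38.7 44.5]
near 545 5 y 24.5 z [23.9 29.5 35.2]
far 503 9 y 72.4 z [21.9 31.2 41.7]
far 509 16 y 72.4 z [21.  31.7 41.4]
far 515 29 y 69.0 z [21.6 33.5 44.5]
far 521 18 y 70.6 z [21.4 34.7 44.6]
far 527 19 y 73.5 z [21.7 34.  44.8]
far 533 24 y 71.2 z [23.5 34.6 44.5]
far 539 27 y 68.7 z [23.2 32.6 44.9]
near front [[544.61152368  23.97879458  46.        ]] [[543.45302288  17.14581711  22.        ]]
far front [[543.9347387   65.37551335  46.        ]] [[545.17238019  68.53044564  22.        ]]
jar [[607.5976317  30.4378071  10.       ]]
```

```bash
python3 - <<'E'
from h import *
grip(53.3); grip(54.7); print(current_opening(),current_grasp_force())
print(move_straight([521.5,48,24.7],speed=45,force_limit=4)); wait(.1)
print(current_opening(),current_grasp_force(),current_position(),current_time_s())
a,d,c=snap('top');b,d2,c2=snap('side');np.savez('side3.npz',im=b,P=cloud(d2,c2))
cv2.imwrite('pics/m2.png',np.hstack([cv2.resize(a[110:190,200:280],None,fx=5,fy=5,interpolation=cv2.INTER_CUBIC),cv2.resize(b[120:220,260:360],None,fx=4,fy=4,interpolation=cv2.INTER_CUBIC)]))
E
```

```text
54.68615764912458 6.256770410395802
False
54.97490289059832 6.2547594592888345 [521.33873746  48.00097802  24.7179431 ] 13.5083
```

View pics/m2.png

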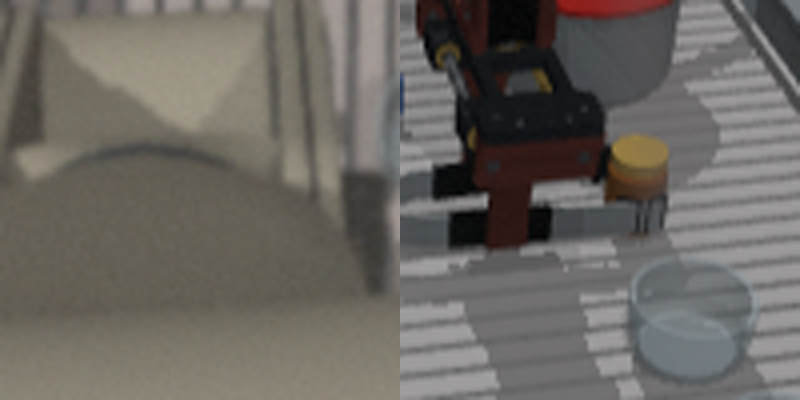

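The jar stands between the tips: near cup at (648,215), lid at (640,155), nothing else close. I close the tongs.

```bash
python3 - <<'E'
from h import *
grip(44,14); print(current_opening(),current_grasp_force(),current_wrist_force())
grip(38,40); wait(.2); print(current_opening(),current_grasp_force(),current_wrist_force(),current_position())
x,y,z=current_position()
move_straight([x,y,z+25],speed=30); wait(.2)
print(current_opening(),current_grasp_force(),current_time_s())
b,d2,c2=snap('side');np.savez('side4.npz',im=b,P=cloud(d2,c2))
cv2.imwrite('pics/m3.png',cv2.resize(b[90:215,240:365],None,fx=4.7,fy=4.7,interpolation=cv2.INTER_CUBIC))
E
```

```text
46.55596872567754 13.987535387277603 [-0.49426094 -0.00962416 -0.32169689]
46.569944551837345 39.97261047363281 [ 0.35039172 -0.86392293 -1.50669323] [521.48991991  48.00183932  24.70682538]
46.359884022262726 39.97232973575592 15.5083
```

View pics/m3.png

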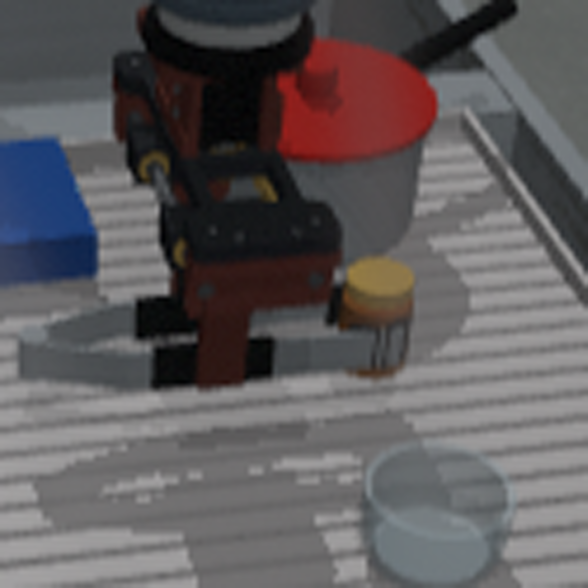

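```bash
python3 - <<'E'
from h import *
c=camera_info('side')
for n,z,sy in(('side3',62,0),('side4',87,0)):
    d=np.load(n+'.npz');P,im=d['P'],d['im'];h=cv2.cvtColor(im,cv2.COLOR_BGR2HSV)
    m=(h[...,0]>14)&(h[...,0]<28)&(h[...,1]>110)&(P[...,2]>z-30)&(abs(P[...,0]-606)<30)&(abs(P[...,1]-48)<35)
    v,u=np.nonzero(m);top=m&(P[...,2]>z-5);vt,ut=np.nonzero(top)
    print(n,'lid top c',ray([[ut.mean(),vt.mean()]],z-1,c).round(1),P[top].mean(0).round(1),len(ut))
    k=(P[...,2]>z-38)&(P[...,2]<z-15)&(P[...,1]>8)&(P[...,1]<30)&(P[...,0]>560)&(P[...,0]<640)&(h[...,1]<90)
    Q=P[k];print('near strip x max',np.percentile(Q[:,0],[90,97,100]).round(1),len(Q), 'y',np.median(Q[:,1]))
cam=np.linalg.inv(c['extrinsics'])[:3,3];print(cam)
E
```

```text
side3 lid top c [[607.2  43.3  61. ]] [607.8  44.8  59.9] 93
near strip x max [613.6 618.5 620.7] 186 y 18.715768133372535
side4 lid top c [[606.6  44.3  86. ]] [607.4  46.4  84.6] 93
near strip x max [612.4 618.2 620.2] 181 y 25.03301220975095
[ 314.65758437 -676.40671681  594.61561458]
```

```bash
python3 - <<'E'
from h import *
x,y,z=current_position()
move_straight([x,y,24.7+101],speed=35); wait(1)
print(current_opening(),current_grasp_force(),current_position(),current_time_s())
b,d2,c2=snap('side');P=cloud(d2,c2);h=cv2.cvtColor(b,cv2.COLOR_BGR2HSV)
m=(h[...,0]>3)&(h[...,0]<28)&(h[...,1]>110)&(P[...,2]>100)&(abs(P[...,0]-606)<30)&(abs(P[...,1]-48)<35)
print(np.percentile(P[m],[2,50,98],axis=0).round(1))
cv2.imwrite('pics/m4.png',cv2.resize(b[40:215,210:385],None,fx=3.4,fy=3.4,interpolation=cv2.INTER_CUBIC))
E
```

```text
46.497156380691536 39.97226357460022 [521.34613388  47.97731277 125.69277936] 18.8833
[[593.6  30.3 147.8]
 [609.5  41.4 160.3]
 [622.2  62.9 162.2]]
```

View pics/m4.png

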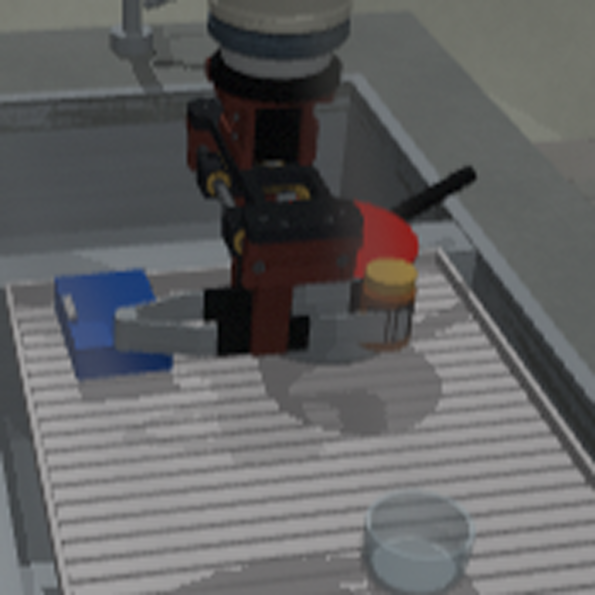

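The jar is upright in the tongs at (388,300), about 100 mm above the deck, with its lid top at z = 162. The bystanders visible in this view are where they were. I hand the job in.

```bash
python3 -c "
from station import *
print(sign_off())"
```

```text
the job is handed in; nothing more can be done
None
```

The job is handed in at about 19 s: the tongs are gripped shut on the amber jar, which is held still and upright about 10 cm above the drainer; only the tongs were used on the jar, and no bystander was seen to move.

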